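# Grade a vibration-isolator strut on the squeeze gauge and stand it in the matching bin

## Task

Lay the yellow isolator strut on the white bed of the squeeze gauge and push the gauge's slide fully home against its stop, so that the strut is squeezed and the peak pointer shows whether it is a soft one (blue part of the dial) or a firm one (red part). Let the slide spring back, then stand the strut upright, black nose up, gently on the floor of the bin of the colour the pointer shows, and let go. Do not push the gauge's load plate with the gripper, and leave the screwdriver, tape roll, wrench and cup alone.

Things in the scene. Friction and masses are not known exactly. Their poses are not given: they have to be found in the camera images.
- strut: Isolator strut, 120 mm long, 0.2 kg, of soft or firm grade (looks the same, drawn afresh each time): rigid yellow square sleeve 40 x 40 x 85 mm, to be held, with a flat foot, and a springy black nose at the other end. Origin: mid-length on the centre line; x axis from foot (-60 mm) to nose tip (+60), sleeve from -60 to +25. Starts lying on a sleeve side, origin 20 mm up. Black band near the foot.
- strut_nose (a point): Centre of the tip of the strut's black rubber nose, 35 mm across, standing 35 mm out of the sleeve. It can be pressed in up to 17 mm along the strut; at the gauge's depth (about 11 mm) it resists with 4 to 6 N if soft, 9 to 13 N if firm. Not for gripping.
- gauge: Squeeze gauge, fixed: dark base plate 110 mm wide, 12 mm thick, from x = -165 to +210 mm. Origin under the middle of the white bed, at bench height; x axis = squeeze direction, from the slide to the load plate; z up. Black dial box x = 91 to 209, 110 mm wide, with the round white dial on top at z = 42 mm. Nothing beside the bed rises above z = 12 mm.
- bed (a point): Middle of the top of the gauge's white bed, z = 15 mm; the bed is 50 mm wide, flat, open at the sides. It runs from the slide's jaw (75 mm before this point, slide open) to the load plate (75 mm after): 150 mm of room for the strut, lying along the gauge's x axis, nose towards the load plate or the slide, either will do.
- slide (a joint): Travel of the gauge's slide towards the load plate, m: 0 open, 0.043 fully home against its stop. A light spring (2.5 to 4 N) brings it back when let go. Pushing it home with a strut in place takes 7 to 20 N at the post.
- slide_post (a point): Middle of the outer face of the slide's upright black post, to be pushed along the gauge's +x; at gauge x = -115 mm when open, z = 60 mm. Post 50 mm wide (y), 14 mm thick (from this face towards the bed), from z = 27 to 81 mm. The slide's jaw face is 40 mm ahead of this point; jaw 56 mm wide, top at z = 52 mm.
- plate: Steel load plate of the gauge, 56 mm wide, top at gauge z = 42 mm; origin on its face, at bench height. It gives only 1 to 3 mm under load and drives the pointer; the gripper must not push it.
- needle (a joint): Angle of the black peak pointer on the dial, rad, clockwise from above; 0 points along the gauge's +y (no load). Friction holds it at the highest load seen. Blue sector (soft) from 0.15 to 0.75, red sector (firm) above 0.75.
- bin_blue: Blue open bin for soft struts, fixed, 110 x 110 mm outside, 45 mm high, walls and floor 5 mm. Origin: centre of its underside; sides along its x and y. The two bins may change places.
- bin_red: Red open bin for firm struts, same size and frame as the blue one.
- screwdriver: Bystander: screwdriver, 130 mm, lying between the strut and the bins.
- tape: Bystander: roll of blue tape lying flat, 100 mm across, 24 mm high.
- wrench: Bystander: wrench, 160 mm, lying flat.
- cup: Bystander: steel cup, 70 mm across and 70 mm tall.
Things that resemble listed ones, but are neither listed nor needed, are in the scene too. Leave any turquoise look-alike of the bin_blue alone. Of the things that look like the strut, take the one that is farthest to the robot's right at the start.

How it is judged:
On the way:
1. the slide is fully home (within 3 mm), the strut lying on the bed between slide and load plate (within 20 mm of its middle line), the pointer in a coloured sector (value of joint slide above 0.04 m and y of strut in the frame of gauge between -0.02 and 0.02 m and x of strut in the frame of gauge between -0.04 and 0.04 m and z of strut in the frame of gauge below 0.045 m and value of joint needle above 0.15 rad), for 0.2 s.
At the end, for the whole second after the job is handed in: The strut stands upright on its foot, nose up (within 0.12 rad), at rest and released, on the floor of the blue bin if the peak pointer stands in the blue sector (0.15 to 0.75 rad) or of the red bin if it stands in the red sector (above 0.75 rad); the slide has sprung back (within 10 mm of open) (angle between strut's own x axis and vertical below 0.12 rad and linear speed of strut below 0.02 m/s and contact force between strut and the fingers below 0.1 N and value of joint slide below 0.01 m and ((value of joint needle between 0.15 and 0.75 rad and x of strut in the frame of bin_blue between -0.036 and 0.036 m and y of strut in the frame of bin_blue between -0.036 and 0.036 m and z of strut in the frame of bin_blue between 0.058 and 0.072 m) or (value of joint needle above 0.75 rad and x of strut in the frame of bin_red between -0.036 and 0.036 m and y of strut in the frame of bin_red between -0.036 and 0.036 m and z of strut in the frame of bin_red between 0.058 and 0.072 m))); the robot touches nothing.
It fails at once if the gripper pushes the load plate (over 2 N) (contact force between plate and the fingers above 2 N or contact force between plate and the arm above 2 N).
It fails at once if the strut is dropped (not held and faster than 0.5 m/s, a fall of over 13 mm) (linear speed of strut above 0.5 m/s and contact force between strut and the fingers below 0.1 N).
It fails at once if a bystander is moved by more than 40 mm (distance of any of screwdriver, tape, wrench, cup from where it was at the start of the episode above 0.04 m).
It also fails if it takes over 72 s, if anything falls off the work surface, if the arm or the gripper's body presses on something with over 40 N, if the wrist force passes 120 N, or if a joint passes its speed limit or range.

## Robot

A 7-joint arm with a two-finger parallel gripper is mounted at the origin on the work surface. World frame = base frame: x ahead of the robot, y to its left, z up, the work surface at z = 0. Lengths are in m, angles in rad, forces in N, time in s.
With the tool pointing down it reaches from about 0.35 to 0.9 m from the base axis. Payload 8.1 kg.
Tool frame: the origin (TCP) lies between the finger pads; the fingertips stand 8 mm ahead of it and the grasp point (between the pads) lies 11 mm behind it (arm.tcp_to_tips is the distance from the TCP to the fingertips, in m); z points along the fingers, x is the direction in which the jaws open and shut, and the axes are right-handed (so a half turn about z gives the same grasp; the last joint's range is limited). The gripper opens to 92 mm and grips with 3 to 60 N. Pads are 19 mm wide; open, the fingers measure 130 mm over their backs; the gripper's body (75 mm by 190 mm) begins 47 mm behind the grasp point.
Start: joints at [-1.42, 0.434, 0.025, 1.573, -0.012, 1.134, -0.075], TCP at [0.157, 0.605, 0.235] pointing down, gripper open.
Joint ranges: [-2.62, 2.62], [-0.44, 2.09], [-1.27, 1.32], [0.08, 2.57], [-1.32, 4.46], [0.12, 2], [-2.74, 2.74]. Speed limits (rad/s): [2.22, 2.22, 3.01, 3.01, 3.14, 3.14, 3.14].

## Interface

Orientations are given as a rotation vector (axis times angle).
In Python, from cell import arm, eyes gives the robot as it stands.
- The arm moves only by the tool play_rows, never from a script. Its argument "rows" is a list of rows, each a list of 3 entries, a list of its own where there are three numbers: the shift along the tool's x, y, z each as a share of 50 cm, from -1 to 1, then the turn, a rotation vector about the tool's x, y, z each as a share of 60 degrees, from -1 to 1, then the opening, from -1 (shut) to 1 (fully open), so that 0 is half open. In form: [[[dx, dy, dz], [ax, ay, az], grip], ...]. A call has 1 to 10 rows; each row is the pose to reach, as a shift and turn from the pose commanded when the call began, along the tool's axes at that moment; what a row does not reach only later rows make up. A row lasts 1/10 s, in which the tool goes at most 50 mm and 8.59 degrees, less where a joint would pass 70% of its speed; a pose out of reach is approached as far as the arm can. A call with a number of a shift or a turn outside -1 to 1 is refused whole. A call with a gripper value outside its range is refused whole. The fingers move at their own pace and stop on an object; "newtons" is the grip in N (left out, the last holds). Time passes only in rows, so rows that repeat a pose let the fingers close. It gives the time, the measured TCP pose, the force and the opening at its end, in the units of the state.
- arm.observe(): the state, without advancing time (a new reading comes with each control period).
- eyes.get_image(name): name is "side" or "top"; returns (picture, depth): 384x512x3 uint8, red, green, blue; 384x512 float32, m along the optical axis (not along the pixel's ray), 0 where there is no reading.
- eyes.get_calibration(name): a dict with "intrinsics" (3x3 intrinsics, pixels), "k1" (the pictures are not rectified: a ray, as slopes to the right and down, at radius r is drawn at 1 + k1 r^2 times it, then the intrinsics apply), "R" (3x3) and "t" (3): a world point X has camera coordinates R X + t. Camera axes: x right, y down, z forward; pixel columns grow to the right and rows downward; lengths in m; the calibration is good to about 2 mm. A picture is of the moment at which its call begins. get_calibration takes no time and is no camera call.
- arm.sign_off(): hands the job in, once; it reports no verdict.
The state is a dict: "clock": time; "joints": joint angles; "dq": joint speeds; "joint_efforts": joint torques, N m; "position": TCP position; "ee_rot": TCP orientation; "force": force on the tool from outside, world axes, zero at the start; "ft_torque": the same for the moment, N m; "width": opening from 0.0 (shut) to 1.0 (fully open).
Only numpy, scipy, OpenCV 4.12 (cv2) and the standard library are available. Lean on these libraries where they do the work, as an engineer would, in place of code of your own. Each camera call takes 0.05 s, during which the arm holds its last target.

## Working session

There is one attempt and no reset: what is moved stays moved. The work goes in short steps, Python scripts to look and compute and a tool call to move; the robot and the scene stay as the last step left them, time stands still between calls to the robot, and variables do not carry over. Pictures are saved under pics/ and viewed, and the job is handed in when it is done.

Besides the shell and the picture viewer there is one more tool, called after "Call:" by a JSON object that holds its "method" and its "body", one argument or row to a line. play_rows: Moves the arm, as the interface text tells. Its arguments: {"type":"object","properties":{"rows":{"type":"array","items":{"type":"array"}},"newtons":{"type":"number"}},"required":["rows"]}

```bash
ls; mkdir -p pics; cat > h.py <<'E'
import numpy as np, cv2
from cell import arm, eyes
def grab(tag):
    out={}
    for n in ("side","top"):
        p,d=eyes.get_image(n); cv2.imwrite(f"pics/{tag}_{n}.png",p[:,:,::-1]); np.savez(f"pics/{tag}_{n}.npz",p=p,d=d); out[n]=(p,d)
    return out
def slopes(n,uv):
    c=eyes.get_calibration(n); K=np.array(c["intrinsics"],float)
    uv=np.asarray(uv,float).reshape(-1,1,2)
    return cv2.undistortPoints(uv,K,np.array([c["k1"],0,0,0,0.]),None,None).reshape(-1,2)
def ray(n,uv):
    c=eyes.get_calibration(n); R=np.array(c["R"]);t=np.array(c["t"])
    s=slopes(n,uv); d=np.c_[s,np.ones(len(s))]@R; return -R.T@t,d
def onplane(n,uv,z):
    o,d=ray(n,uv); k=(z-o[2])/d[:,2]; return o+d*k[:,None]
def withdepth(n,uv,dep):
    o,d=ray(n,uv); return o+d*np.asarray(dep).reshape(-1,1)
E
python3 - <<'E'
from h import *
o=grab("a"); print(arm.observe())
for n in o: print(n,eyes.get_calibration(n))
E
```

```text
pics
{'clock': 0.1, 'joints': array([-1.41957882,  0.43514882,  0.02498535,  1.57395921, -0.01161229,
        1.134011  , -0.07511106]), 'dq': array([-2.51936560e-04, -3.01979726e-03, -1.28843283e-05, -2.73194170e-03,
        2.63843040e-04,  1.30380873e-03, -7.80324770e-04]), 'joint_efforts': array([ 3.21474930e-03, -6.69118166e+01,  9.88151059e-01, -3.15141320e+01,
       -6.04384742e-02,  3.74350639e-02,  8.82184941e-05]), 'position': array([0.15688213, 0.60454862, 0.23404451]), 'ee_rot': array([ 2.48409148e+00,  1.92171965e+00, -1.59379922e-03]), 'force': array([ 0.35280389,  0.13734262, -0.42444506]), 'ft_torque': array([0.02076813, 0.07043422, 0.00764035]), 'width': 1.0001628633953479}
side {'intrinsics': array([[385.01069429,   0.        , 253.45138884],
       [  0.        , 385.01069429, 192.75756106],
       [  0.        ,   0.        ,   1.        ]]), 'k1': -0.04074455106184081, 'R': array([[ 0.81423857, -0.58029527, -0.01652135],
       [-0.39774082, -0.53690607, -0.74399873],
       [ 0.42286853,  0.61236368, -0.66797674]]), 't': array([-0.36004154,  0.26777353,  1.05142499])}
top {'intrinsics': array([[455.49122827,   0.        , 259.10564108],
       [  0.        , 455.49122827, 190.99504861],
       [  0.        ,   0.        ,   1.        ]]), 'k1': -0.09155537543589036, 'R': array([[ 0.00671679, -0.99993904,  0.00876375],
       [-0.98744133, -0.00801569, -0.15778265],
       [ 0.15784328, -0.0075939 , -0.98743498]]), 't': array([0.00604083, 0.45468132, 1.23145965])}
```

View pics/a_top.png

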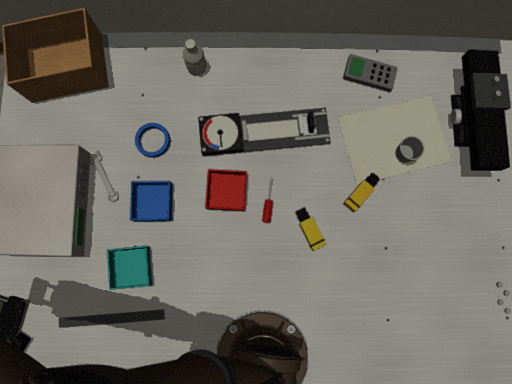

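View pics/a_side.png

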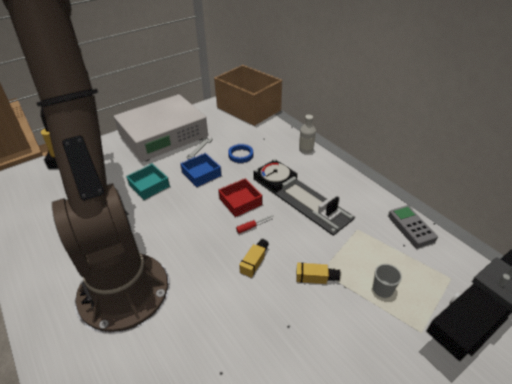

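The top view shows the gauge at about (265,130) with its dial on the left and slide on the right. The red bin is at (227,190) and the blue one at (152,201), with the turquoise look-alike at (130,267). There are two yellow struts, at (311,229) and (361,192). The right-most, (361,192), is the one to take: its nose is at (374,178) and its foot at (349,207).

```bash
python3 - <<'E'
from h import *
z=np.load("pics/a_top.npz");p,d=z["p"],z["d"]
c=p[90:240,190:440][:,:,::-1]; cv2.imwrite("pics/a_crop.png",cv2.resize(c,None,fx=3.2,fy=3.2,interpolation=cv2.INTER_CUBIC))
hsv=cv2.cvtColor(p,cv2.COLOR_RGB2HSV)
def blobs(name,lo,hi,zp,mn=60):
    m=cv2.inRange(hsv,lo,hi); m=cv2.morphologyEx(m,cv2.MORPH_CLOSE,np.ones((3,3)))
    for k in cv2.findContours(m,cv2.RETR_EXTERNAL,cv2.CHAIN_APPROX_NONE)[0]:
        if cv2.contourArea(k)<mn: continue
        w=onplane("top",k.reshape(-1,2),zp)[:,:2].astype(np.float32)
        r=cv2.minAreaRect(w); print(name,np.round(k.reshape(-1,2).mean(0)),"c",np.round(r[0],4),"sz",np.round(r[1],4),"ang",round(r[2],1))
blobs("yellow",(18,120,90),(35,255,255),.04)
blobs("red",(0,150,60),(8,255,255),.045)
blobs("blue",(108,130,50),(125,255,255),.045)
E
```

```text
yellow [313. 234.] c [ 0.3384 -0.1372] sz [0.0842 0.0385] ang 26.4
yellow [359. 195.] c [ 0.4454 -0.2703] sz [0.04   0.0852] ang 49.3
red [267. 211.] c [ 0.3992 -0.0126] sz [0.0581 0.0219] ang 0.2
red [226. 189.] c [0.4576 0.1015] sz [0.1087 0.109 ] ang 87.6
blue [150. 201.] c [0.4243 0.3112] sz [0.1092 0.1084] ang 1.0
blue [152. 139.] c [0.5999 0.3148] sz [0.094  0.0939] ang 47.1
```

View pics/a_crop.png

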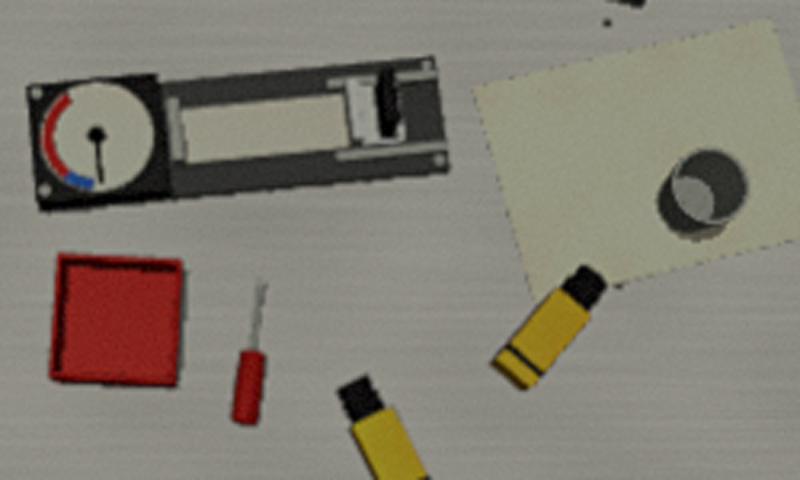

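```bash
python3 - <<'E'
from h import *
f=lambda c:[(190+(x+.5)/3.2-.5,90+(y+.5)/3.2-.5) for x,y in c]
r=onplane("top",f([(433,57),(448,172)]),.012)[:,:2]; l=onplane("top",f([(28,88),(40,210)]),.042)[:,:2]
print("right corners",r,"left",l, np.linalg.norm(r[0]-r[1]),np.linalg.norm(l[0]-l[1]))
a=r.mean(0);b=l.mean(0);u=(b-a)/np.linalg.norm(b-a)
print("len",np.linalg.norm(b-a),"yaw",np.degrees(np.arctan2(u[1],u[0])),"org",a+u*.165,b-u*.2095, (r[0]-r[1]),(l[0]-l[1]))
b4=onplane("top",f([(183,107),(345,95),(352,146),(187,162)]),.015)[:,:2];print("bed",b4,b4.mean(0))
pc=onplane("top",f([(387,70),(377,70),(397,137),(387,139)]),.081);print("post top",pc)
# strut nose and foot corners at z=.04
s=onplane("top",f([(492,362),(528,390),(590,317),(556,279)]),.04)[:,:2];print("sleeve",s)
# gauge height check via depth
z=np.load("pics/a_top.npz");p,d=z["p"],z["d"]
for uv in f([(250,130),(420,100),(60,110),(540,330),(97,190),(120,320)]):
    u0,v0=map(lambda q:int(round(q)),uv);print(uv,withdepth("top",[uv],d[v0,u0]))
S=np.load("pics/a_side.npz")["p"][:,:,::-1]
cv2.imwrite("pics/a_crops.png",cv2.resize(S[140:300,180:380],None,fx=3.75,fy=3.75,interpolation=cv2.INTER_CUBIC))
E
```

```text
right corners [[ 0.70881269 -0.18281298]
 [ 0.59978923 -0.19429143]] left [[0.66550211 0.18398539]
 [0.55390627 0.17001204]] 0.10962604115607852 0.11246726386228895
len 0.36826124701953367 yaw 96.95564353322779 org [ 0.63431931 -0.02476657] [ 0.63507483 -0.03095941] [0.10902346 0.01147845] [0.11159584 0.01397335]
bed [[ 0.65740183  0.04620217]
 [ 0.67030497 -0.10110559]
 [ 0.62225504 -0.10703151]
 [ 0.60583202  0.04199957]] [ 0.63894846 -0.02998384]
post top [[ 0.67183018 -0.13157586  0.081     ]
 [ 0.67171325 -0.12287934  0.081     ]
 [ 0.61165212 -0.13934058  0.081     ]
 [ 0.60976515 -0.13069187  0.081     ]]
sleeve [[ 0.42276217 -0.22480585]
 [ 0.39851851 -0.25571967]
 [ 0.46305942 -0.31220082]
 [ 0.49660654 -0.28311903]]
(267.78125, 130.28125) [[ 0.63726264 -0.01477088  0.01175334]]
(320.90625, 120.90625) [[ 0.6676953  -0.17016009  0.01110179]]
(208.40625, 124.03125) [[0.64713202 0.15551477 0.0360278 ]]
(358.40625, 192.78125) [[ 0.45080665 -0.26706615  0.0424853 ]]
(219.96875, 149.03125) [[0.57302916 0.120577   0.03921885]]
(227.15625, 189.65625) [[0.46148879 0.09986082 0.01257683]]
```

View pics/a_crops.png

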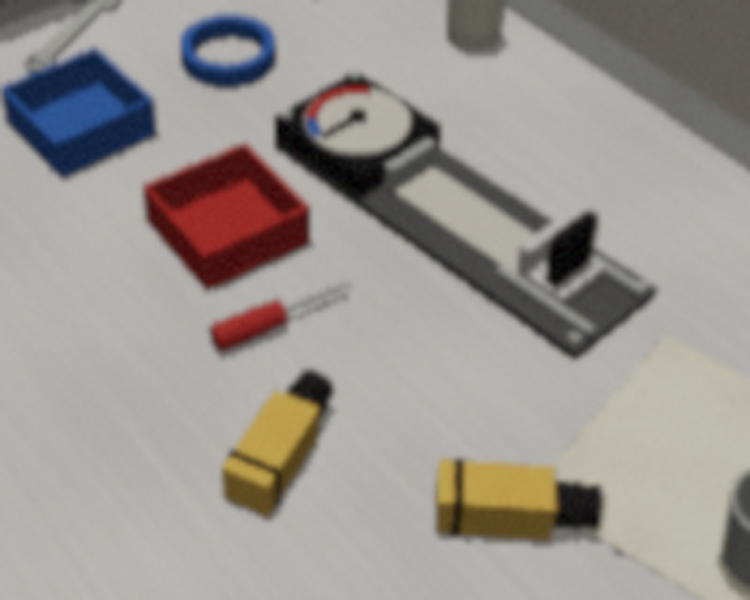

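Side crop: the struts' noses, the post and both bins are clear of obstructions. I'll write a helper that converts a target TCP pose into row units, then plan the pick.

```bash
cat >> h.py <<'E'
from scipy.spatial.transform import Rotation as Ro
def down(yaw,tilt=0):
    """tool z down, tool x at yaw(deg); tilt(deg) about tool x"""
    c,s=np.cos(np.radians(yaw)),np.sin(np.radians(yaw))
    return Ro.from_matrix(np.array([[c,s,0],[s,-c,0],[0,0,-1.]]))*Ro.from_rotvec([np.radians(tilt),0,0])
def plan(pos,rot,base=None):
    o=arm.observe(); p0,r0=(o["position"],Ro.from_rotvec(o["ee_rot"])) if base is None else base
    d=r0.inv().apply(np.asarray(pos)-p0)/.5; a=np.degrees((r0.inv()*rot).as_rotvec())/60
    print("shift",np.round(d,3),"turn",np.round(a,3),"rows>=",round(max(np.linalg.norm(d)*10,np.linalg.norm(a)*60/8.59),1))
def state():
    o=arm.observe(); r=Ro.from_rotvec(o["ee_rot"]); m=r.as_matrix()
    print("t",round(o["clock"],2),"pos",np.round(o["position"],4),"xyaw",round(np.degrees(np.arctan2(m[1,0],m[0,0])),1),"z",np.round(m[:,2],3),"w",round(o["width"],3),"F",np.round(o["force"],1),"q",np.round(o["joints"],2))
E
python3 - <<'E'
from h import *
state()
f=lambda c:[(180+(x+.5)/3.75-.5,140+(y+.5)/3.75-.5) for x,y in c]
r=onplane("side",f([(577,347),(655,289)]),.012);print(r,r.mean(0)); print(onplane("side",f([(278,118)]),.042))
# yellow sleeve top face side: corners z=.04
print("sleeve",onplane("side",f([(437,462),(441,501),(556,507),(553,467)]),.04))
for z in (0.2,.08): plan([.445,-.270,z],down(50))
E
```

```text
t 0.1 pos [0.1569 0.6045 0.234 ] xyaw 75.5 z [-0.    -0.001 -1.   ] w 1.0 F [ 0.4  0.1 -0.4] q [-1.42  0.44  0.02  1.57 -0.01  1.13 -0.08]
[[ 0.60702615 -0.19336047  0.012     ]
 [ 0.70741736 -0.18476882  0.012     ]] [ 0.65722175 -0.18906465  0.012     ]
[[0.56295731 0.16634567 0.042     ]]
sleeve [[ 0.4233271  -0.23105812  0.04      ]
 [ 0.40303462 -0.2595909   0.04      ]
 [ 0.46591502 -0.31237466  0.04      ]
 [ 0.48888167 -0.28502707  0.04      ]]
shift [-1.548  0.997  0.07 ] turn [0.    0.001 0.424] rows>= 18.4
shift [-1.548  0.997  0.31 ] turn [0.    0.001 0.424] rows>= 18.7
```

```bash
python3 - <<'E'
from h import *
plan([.45,.17,.25],down(55))
E
```

```text
shift [-0.694  0.786 -0.031] turn [0.    0.001 0.341] rows>= 10.5
```

Call:
{"method": "play_rows", "body": {
  "rows": [
    [[-0.69,0.79,-0.03],[0,0,0.34],1],
    [[-0.69,0.79,-0.03],[0,0,0.34],1],
    [[-0.69,0.79,-0.03],[0,0,0.34],1],
    [[-0.69,0.79,-0.03],[0,0,0.34],1],
    [[-0.69,0.79,-0.03],[0,0,0.34],1],
    [[-0.69,0.79,-0.03],[0,0,0.34],1],
    [[-0.69,0.79,-0.03],[0,0,0.34],1],
    [[-0.69,0.79,-0.03],[0,0,0.34],1],
    [[-0.69,0.79,-0.03],[0,0,0.34],1],
    [[-0.69,0.79,-0.03],[0,0,0.34],1]
  ]
}}

```text
clock: 1.1
position: [0.4393, 0.1903, 0.2491]
ee_rot: [-2.786, -1.452, -0.0]
force: [1.2, 0.9, -0.3]
width: 0.997
```

```bash
python3 - <<'E'
from h import *
state()
plan([.445,-.271,.12],down(50))
E
```

```text
t 1.1 pos [0.4393 0.1903 0.2491] xyaw 55.1 z [-0.  0. -1.] w 0.997 F [ 1.2  0.9 -0.3] q [-0.81  0.18  0.34  1.92 -0.07  1.06  0.52]
shift [-0.75   0.538  0.258] turn [-0.    -0.     0.084] rows>= 9.6
```

Call:
{"method": "play_rows", "body": {
  "rows": [
    [[-0.73,0.53,0.2],[0,0,0.08],1],
    [[-0.73,0.53,0.2],[0,0,0.08],1],
    [[-0.73,0.53,0.2],[0,0,0.08],1],
    [[-0.73,0.53,0.2],[0,0,0.08],1],
    [[-0.73,0.53,0.2],[0,0,0.08],1],
    [[-0.73,0.53,0.2],[0,0,0.08],1],
    [[-0.73,0.53,0.2],[0,0,0.08],1],
    [[-0.73,0.53,0.2],[0,0,0.08],1],
    [[-0.73,0.53,0.2],[0,0,0.08],1],
    [[-0.73,0.53,0.2],[0,0,0.08],1]
  ]
}}

```text
clock: 2.1
position: [0.4451, -0.2646, 0.1482]
ee_rot: [2.847, 1.324, -0.004]
force: [-0.2, 0.5, 0.4]
width: 1.0
```

```bash
python3 - <<'E'
from h import *
state()
plan([.445,-.271,.06],down(50))
E
```

```text
t 2.1 pos [ 0.4451 -0.2646  0.1482] xyaw 49.9 z [-0.001 -0.003 -1.   ] w 1.0 F [-0.2  0.5  0.4] q [ 0.01  0.39  0.56  1.97 -0.27  0.85  1.58]
shift [-0.01   0.008  0.176] turn [ 0.001  0.003 -0.002] rows>= 1.8
```

Call:
{"method": "play_rows", "body": {
  "rows": [
    [[-0.005,0.004,0.06],[0,0,0],1],
    [[-0.005,0.004,0.12],[0,0,0],1],
    [[-0.005,0.004,0.17],[0,0,0],1],
    [[-0.005,0.004,0.17],[0,0,0],1],
    [[-0.005,0.004,0.17],[0,0,0],1]
  ]
}}

```text
clock: 2.6
position: [0.4467, -0.2617, 0.0643]
ee_rot: [-2.844, -1.334, 0.001]
force: [-0.0, 0.3, 0.4]
width: 0.998
```

```bash
python3 - <<'E'
from h import *
state()
plan([.445,-.271,.016],down(50))
grab("b")
s=np.load("pics/b_side.npz")["p"][:,:,::-1][180:330,230:430];cv2.imwrite("pics/b_c.png",cv2.resize(s,None,fx=3.5,fy=3.5))
E
```

```text
t 2.6 pos [ 0.4467 -0.2617  0.0643] xyaw 50.3 z [-0.001  0.    -1.   ] w 0.998 F [-0.   0.3  0.4] q [ 0.07  0.51  0.48  2.04 -0.37  0.67  1.68]
shift [-0.016  0.009  0.097] turn [-0.001  0.     0.004] rows>= 1.0
```

View pics/b_c.png

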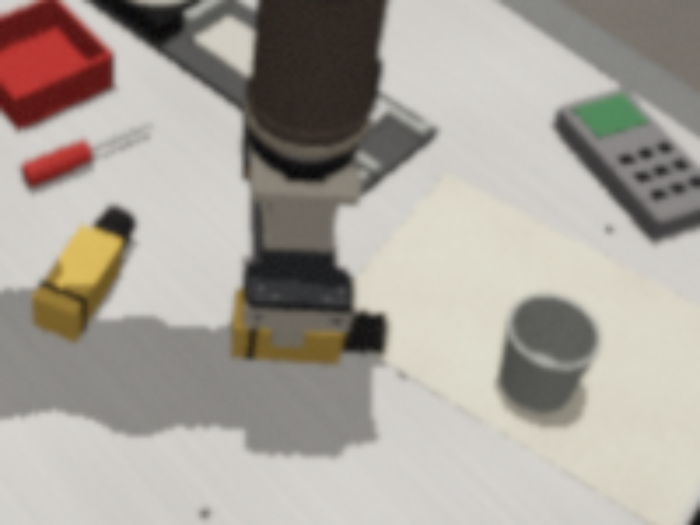

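The gripper straddles the strut's sleeve, at about (295,320) in the crop. I'll go down and grip.

Call:
{"method": "play_rows", "body": {
  "rows": [
    [[-0.015,0.009,0.03],[0,0,0],1],
    [[-0.015,0.009,0.06],[0,0,0],1],
    [[-0.015,0.009,0.096],[0,0,0],1],
    [[-0.015,0.009,0.096],[0,0,0],1],
    [[-0.015,0.009,0.096],[0,0,0],1]
  ]
}}

```text
clock: 3.2
position: [0.446, -0.2708, 0.0171]
ee_rot: [2.844, 1.334, 0.001]
force: [-0.5, -0.3, 0.0]
width: 1.001
```

Call:
{"method": "play_rows", "body": {
  "newtons": 25,
  "rows": [
    [[0,0,0],[0,0,0],-0.5],
    [[0,0,0],[0,0,0],-0.5],
    [[0,0,0],[0,0,0],-0.5],
    [[0,0,0],[0,0,0],-0.5],
    [[0,0,0],[0,0,0],-0.5],
    [[0,0,0],[0,0,0],-0.5],
    [[0,0,0],[0,0,0],-0.5]
  ]
}}

```text
clock: 3.9
position: [0.4455, -0.2706, 0.016]
ee_rot: [-2.844, -1.334, 0.0]
force: [-1.8, -2.7, 0.6]
width: 0.441
```

```bash
python3 - <<'E'
from h import *
state()
E
```

```text
t 3.9 pos [ 0.4455 -0.2706  0.016 ] xyaw 50.3 z [-0.  0. -1.] w 0.441 F [-1.8 -2.7  0.6] q [ 0.14  0.59  0.42  2.06 -0.43  0.57  1.74]
```

Call:
{"method": "play_rows", "body": {
  "rows": [
    [[0,0,-0.1],[0,0,0],-0.5],
    [[0,0,-0.2],[0,0,0],-0.5],
    [[0,0,-0.26],[0,0,0],-0.5],
    [[0,0,-0.26],[0,0,0],-0.5]
  ]
}}

```text
clock: 4.3
position: [0.4474, -0.272, 0.1497]
ee_rot: [2.84, 1.332, 0.007]
force: [0.4, -0.3, -1.9]
width: 0.435
```

```bash
python3 - <<'E'
from h import *
state()
plan([.635,-.010,.14],down(6.6))
E
```

```text
t 4.3 pos [ 0.4474 -0.272   0.1497] xyaw 50.2 z [ 0.006 -0.002 -1.   ] w 0.435 F [ 0.4 -0.3 -1.9] q [ 0.02  0.39  0.57  1.96 -0.28  0.86  1.61]
shift [ 0.643 -0.047  0.021] turn [ 0.005 -0.004  0.727] rows>= 6.4
```

Call:
{"method": "play_rows", "body": {
  "rows": [
    [[0.64,-0.045,0.02],[0,0,0.727],-0.5],
    [[0.64,-0.045,0.02],[0,0,0.727],-0.5],
    [[0.64,-0.045,0.02],[0,0,0.727],-0.5],
    [[0.64,-0.045,0.02],[0,0,0.727],-0.5],
    [[0.64,-0.045,0.02],[0,0,0.727],-0.5],
    [[0.64,-0.045,0.02],[0,0,0.727],-0.5],
    [[0.64,-0.045,0.02],[0,0,0.727],-0.5],
    [[0.64,-0.045,0.02],[0,0,0.727],-0.5],
    [[0.64,-0.045,0.02],[0,0,0.727],-0.5],
    [[0.64,-0.045,0.02],[0,0,0.727],-0.5]
  ]
}}

```text
clock: 5.3
position: [0.6317, -0.0119, 0.1353]
ee_rot: [3.136, 0.178, -0.002]
force: [0.3, -0.6, -1.9]
width: 0.436
```

```bash
python3 - <<'E'
from h import *
state()
plan([.635,-.010,.075],down(6.6))
E
```

```text
t 5.3 pos [ 0.6317 -0.0119  0.1353] xyaw 6.5 z [-0.002 -0.001 -1.   ] w 0.436 F [ 0.3 -0.6 -1.9] q [-0.53  0.62  0.72  1.71 -0.48  0.99  0.48]
shift [ 0.007 -0.003  0.121] turn [ 0.001  0.002 -0.002] rows>= 1.2
```

Call:
{"method": "play_rows", "body": {
  "rows": [
    [[0.006,-0.003,0.06],[0,0,0],-0.5],
    [[0.006,-0.003,0.12],[0,0,0],-0.5],
    [[0.006,-0.003,0.12],[0,0,0],-0.5],
    [[0.006,-0.003,0.12],[0,0,0],-0.5]
  ]
}}

```text
clock: 5.7
position: [0.635, -0.0098, 0.0764]
ee_rot: [3.136, 0.178, -0.002]
force: [0.7, -0.6, -1.1]
width: 0.436
```

```bash
python3 - <<'E'
from h import *
state()
plan([.635,-.010,.032],down(6.6))
o=grab("c")
s=o["side"][0][:,:,::-1][130:260,220:380];t=o["top"][0][:,:,::-1][90:170,190:340]
cv2.imwrite("pics/c_c.png",np.vstack([cv2.resize(t,(600,320)),cv2.resize(s,(345,280)) if 0 else cv2.copyMakeBorder(cv2.resize(s,(344,280)),0,0,0,256,0)]))
E
```

```text
t 5.7 pos [ 0.635  -0.0098  0.0764] xyaw 6.5 z [-0.001 -0.    -1.   ] w 0.436 F [ 0.7 -0.6 -1.1] q [-0.5   0.69  0.67  1.75 -0.54  0.89  0.52]
shift [0.    0.    0.089] turn [ 0.     0.001 -0.001] rows>= 0.9
```

View pics/c_c.png

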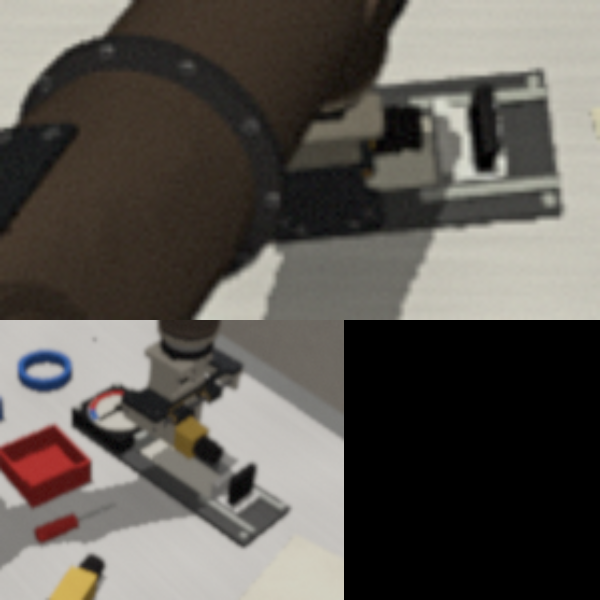

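The strut is over the bed, with its nose (about (400,128) in the crop) pointing at the slide. Next I'll lower it onto the bed.

Call:
{"method": "play_rows", "body": {
  "rows": [
    [[0,0,0.03],[0,0,0],-0.5],
    [[0,0,0.06],[0,0,0],-0.5],
    [[0,0,0.076],[0,0,0],-0.5],
    [[0,0,0.083],[0,0,0],-0.5],
    [[0,0,0.087],[0,0,0],-0.5],
    [[0,0,0.087],[0,0,0],-0.5],
    [[0,0,0.087],[0,0,0],-0.5]
  ]
}}

```text
clock: 6.5
position: [0.6359, -0.0084, 0.0329]
ee_rot: [3.136, 0.182, 0.001]
force: [0.1, 0.2, -1.6]
width: 0.436
```

```bash
python3 - <<'E'
from h import *
state()
f=[(190+425/4,90+128/4)]
print(onplane("top",f,.081))
E
```

```text
t 6.5 pos [ 0.6359 -0.0084  0.0329] xyaw 6.6 z [ 0.001 -0.    -1.   ] w 0.436 F [ 0.1  0.2 -1.6] q [-0.47  0.75  0.63  1.77 -0.58  0.82  0.56]
[[ 0.64105433 -0.09143699  0.081     ]]
```

Call:
{"method": "play_rows", "body": {
  "rows": [
    [[0,0,0.002],[0,0,0],-0.5],
    [[0,0,0.004],[0,0,0],-0.5],
    [[0,0,0.004],[0,0,0],-0.5]
  ]
}}

```text
clock: 6.8
position: [0.6358, -0.0083, 0.031]
ee_rot: [-3.136, -0.182, -0.001]
force: [-0.2, 0.8, 3.5]
width: 0.434
```

Contact felt: Fz went from -1.6 to +3.5 N. I'll release.

Call:
{"method": "play_rows", "body": {
  "rows": [
    [[0,0,0],[0,0,0],0.3],
    [[0,0,0],[0,0,0],0.3],
    [[0,0,0],[0,0,0],0.3],
    [[0,0,0],[0,0,0],0.3]
  ]
}}

```text
clock: 7.2
position: [0.6356, -0.0084, 0.0305]
ee_rot: [3.136, 0.182, 0.0]
force: [0.0, 0.2, 0.7]
width: 0.65
```

Call:
{"method": "play_rows", "body": {
  "rows": [
    [[0,0,-0.06],[0,0,0],0.3],
    [[0,0,-0.15],[0,0,0],0.3],
    [[0,0,-0.24],[0,0,0],0.3],
    [[0,0,-0.24],[0,0,0],0.3]
  ]
}}

```text
clock: 7.6
position: [0.639, -0.0095, 0.1567]
ee_rot: [3.136, 0.181, 0.015]
force: [0.8, -0.2, -0.1]
width: 0.652
```

```bash
python3 - <<'E'
from h import *
state()
u=np.array([np.cos(np.radians(96.6)),np.sin(np.radians(96.6))]);G=np.array([.637,-.027])
t=G-.150*u; print(t); plan([*t,.15],down(6.6))
E
```

```text
t 7.6 pos [ 0.639  -0.0095  0.1567] xyaw 6.6 z [ 0.009  0.    -1.   ] w 0.652 F [ 0.8 -0.2 -0.1] q [-0.54  0.61  0.74  1.68 -0.47  1.03  0.47]
[ 0.65424057 -0.17600591]
shift [-0.008  0.334  0.014] turn [ 0.001 -0.009 -0.   ] rows>= 3.3
```

Call:
{"method": "play_rows", "body": {
  "rows": [
    [[-0.008,0.33,0.01],[0,0,0],-1],
    [[-0.008,0.33,0.01],[0,0,0],-1],
    [[-0.008,0.33,0.01],[0,0,0],-1],
    [[-0.008,0.33,0.01],[0,0,0],-1],
    [[-0.008,0.33,0.01],[0,0,0],-1],
    [[-0.008,0.33,0.01],[0,0,0],-1],
    [[-0.008,0.33,0.01],[0,0,0],-1]
  ]
}}

```text
clock: 8.3
position: [0.651, -0.1704, 0.1451]
ee_rot: [-3.135, -0.185, 0.001]
force: [1.0, 0.1, 0.4]
width: 0.092
```

```bash
python3 - <<'E'
from h import *
state()
plan([.654,-.176,.055],down(6.6))
o=grab("d")
s=o["side"][0][:,:,::-1][130:260,220:380];t=o["top"][0][:,:,::-1][90:170,190:340]
cv2.imwrite("pics/d_c.png",np.vstack([cv2.resize(t,(600,320)),cv2.copyMakeBorder(cv2.resize(s,(344,280)),0,0,0,256,0)]))
E
```

```text
t 8.3 pos [ 0.651  -0.1704  0.1451] xyaw 6.8 z [-0.     0.001 -1.   ] w 0.092 F [1.  0.1 0.4] q [-0.25  0.67  0.71  1.59 -0.48  1.07  0.71]
shift [0.005 0.012 0.18 ] turn [-0.001  0.     0.003] rows>= 1.8
```

View pics/d_c.png

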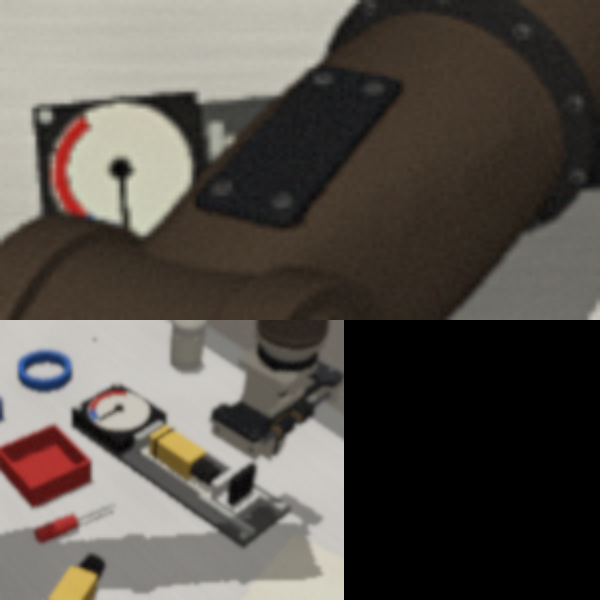

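In the side view the strut lies along the bed with its nose at the jaw, and the gripper is behind the post. I'll lower it to post height.

Call:
{"method": "play_rows", "body": {
  "rows": [
    [[0.005,0.012,0.06],[0,0,0],-1],
    [[0.005,0.012,0.12],[0,0,0],-1],
    [[0.005,0.012,0.18],[0,0,0],-1],
    [[0.005,0.012,0.18],[0,0,0],-1],
    [[0.005,0.012,0.18],[0,0,0],-1]
  ]
}}

```text
clock: 8.9
position: [0.654, -0.1776, 0.0559]
ee_rot: [-3.136, -0.183, 0.001]
force: [0.5, 0.3, 0.3]
width: 0.008
```

```bash
python3 - <<'E'
from h import *
state()
u=np.array([np.cos(np.radians(96.6)),np.sin(np.radians(96.6))]);G=np.array([.637,-.027])
for g in (-.150,-.122,-.102,-.081): plan([*(G+g*u),.055],down(6.6))
o=grab("e")
s=o["side"][0][:,:,::-1][150:250,250:390]
cv2.imwrite("pics/e_c.png",cv2.resize(s,None,fx=5,fy=5))
E
```

```text
t 8.9 pos [ 0.654  -0.1776  0.0559] xyaw 6.7 z [-0.001  0.    -1.   ] w 0.008 F [0.5 0.3 0.3] q [-0.2   0.77  0.65  1.64 -0.56  0.92  0.77]
shift [ 0.001 -0.003  0.002] turn [-0.     0.001  0.002] rows>= 0.0
shift [ 0.001 -0.059  0.002] turn [-0.     0.001  0.002] rows>= 0.6
shift [ 0.001 -0.099  0.002] turn [-0.     0.001  0.002] rows>= 1.0
shift [ 0.001 -0.141  0.002] turn [-0.     0.001  0.002] rows>= 1.4
```

View pics/e_c.png

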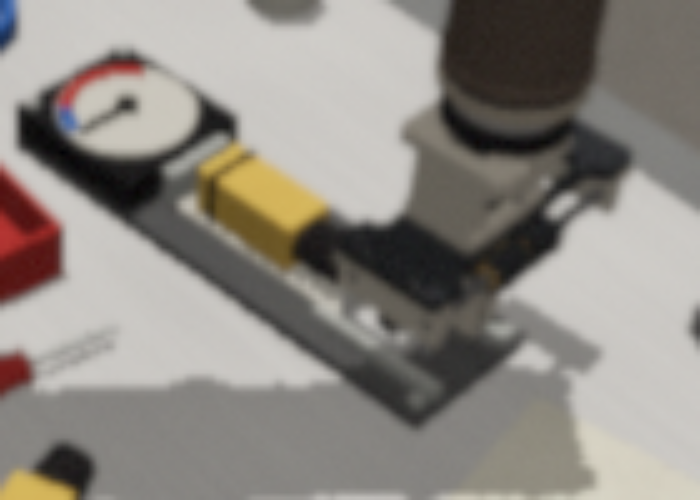

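Call:
{"method": "play_rows", "body": {
  "rows": [
    [[0,-0.02,0],[0,0,0],-1],
    [[0,-0.04,0],[0,0,0],-1],
    [[0,-0.055,0],[0,0,0],-1],
    [[0,-0.065,0],[0,0,0],-1],
    [[0,-0.075,0],[0,0,0],-1],
    [[0,-0.085,0],[0,0,0],-1],
    [[0,-0.085,0],[0,0,0],-1]
  ]
}}

```text
clock: 9.7
position: [0.6493, -0.1358, 0.0558]
ee_rot: [3.136, 0.182, 0.001]
force: [1.9, -3.1, 1.7]
width: 0.004
```

```bash
python3 - <<'E'
from h import *
state()
E
```

```text
t 9.7 pos [ 0.6493 -0.1358  0.0558] xyaw 6.7 z [ 0.001 -0.    -1.   ] w 0.004 F [ 1.9 -3.1  1.7] q [-0.28  0.75  0.65  1.68 -0.56  0.9   0.72]
```

Call:
{"method": "play_rows", "body": {
  "rows": [
    [[0,-0.01,0],[0,0,0],-1],
    [[0,-0.02,0],[0,0,0],-1],
    [[0,-0.03,0],[0,0,0],-1],
    [[0,-0.04,0],[0,0,0],-1],
    [[0,-0.045,0],[0,0,0],-1],
    [[0,-0.045,0],[0,0,0],-1]
  ]
}}

```text
clock: 10.3
position: [0.647, -0.1161, 0.0558]
ee_rot: [3.133, 0.179, 0.003]
force: [5.0, -9.5, -0.6]
width: 0.004
```

Call:
{"method": "play_rows", "body": {
  "rows": [
    [[0,-0.006,0],[0,0,0],-1],
    [[0,-0.01,0],[0,0,0],-1],
    [[0,-0.01,0],[0,0,0],-1]
  ]
}}

```text
clock: 10.6
position: [0.6465, -0.1126, 0.0559]
ee_rot: [3.132, 0.177, 0.003]
force: [6.1, -12.1, -2.3]
width: 0.005
```

```bash
python3 - <<'E'
from h import *
state()
o=grab("f")
s=o["side"][0][:,:,::-1][150:250,250:390]
cv2.imwrite("pics/f_c.png",cv2.resize(s,None,fx=5,fy=5))
E
```

```text
t 10.6 pos [ 0.6465 -0.1126  0.0559] xyaw 6.5 z [ 0.002 -0.005 -1.   ] w 0.005 F [  6.1 -12.1  -2.3] q [-0.32  0.75  0.66  1.71 -0.56  0.88  0.69]
```

View pics/f_c.png

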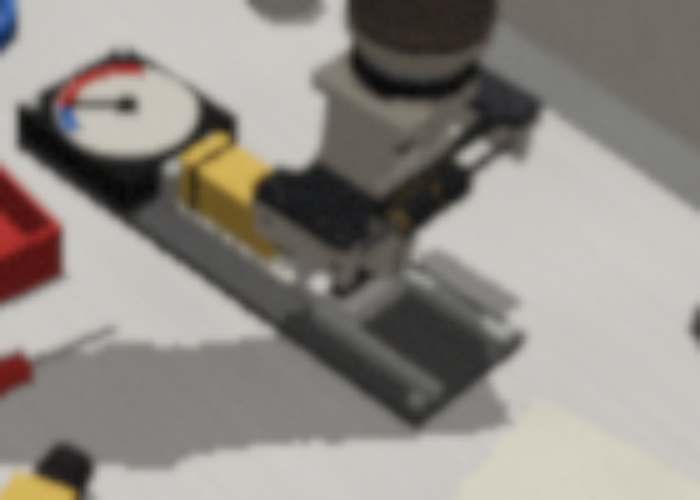

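The pointer has moved round to about the red boundary and the strut is against the load plate. The slide isn't at its stop yet, so I'll keep pushing.

Call:
{"method": "play_rows", "body": {
  "rows": [
    [[0,-0.006,0],[0,0,0],-1],
    [[0,-0.012,0],[0,0,0],-1],
    [[0,-0.014,0],[0,0,0],-1],
    [[0,-0.014,0],[0,0,0],-1]
  ]
}}

```text
clock: 11.1
position: [0.6462, -0.1096, 0.056]
ee_rot: [3.127, 0.173, 0.006]
force: [9.8, -21.0, -7.5]
width: 0.001
```

Call:
{"method": "play_rows", "body": {
  "rows": [
    [[0,-0.006,0],[0,0,0],-1],
    [[0,-0.01,0],[0,0,0],-1],
    [[0,-0.01,0],[0,0,0],-1]
  ]
}}

```text
clock: 11.4
position: [0.6462, -0.1094, 0.0562]
ee_rot: [3.121, 0.168, 0.009]
force: [13.9, -33.6, -15.0]
width: 0.005
```

Going from 21 to 34 N moved it only 0.2 mm, so it's against the stop. I'll hold with less force, look, then back off.

Call:
{"method": "play_rows", "body": {
  "rows": [
    [[0,0.008,0],[0,0,0],-1],
    [[0,0.008,0],[0,0,0],-1],
    [[0,0.008,0],[0,0,0],-1]
  ]
}}

```text
clock: 11.7
position: [0.6462, -0.1095, 0.056]
ee_rot: [3.126, 0.172, 0.006]
force: [10.0, -24.1, -9.2]
width: 0.006
```

```bash
python3 - <<'E'
from h import *
state()
o=grab("g")
s=o["side"][0][:,:,::-1][150:250,250:390]
cv2.imwrite("pics/g_c.png",cv2.resize(s,None,fx=5,fy=5))
E
```

```text
t 11.7 pos [ 0.6462 -0.1095  0.056 ] xyaw 6.3 z [ 0.005 -0.011 -1.   ] w 0.006 F [ 10.  -24.1  -9.2] q [-0.33  0.74  0.66  1.71 -0.56  0.88  0.68]
```

View pics/g_c.png

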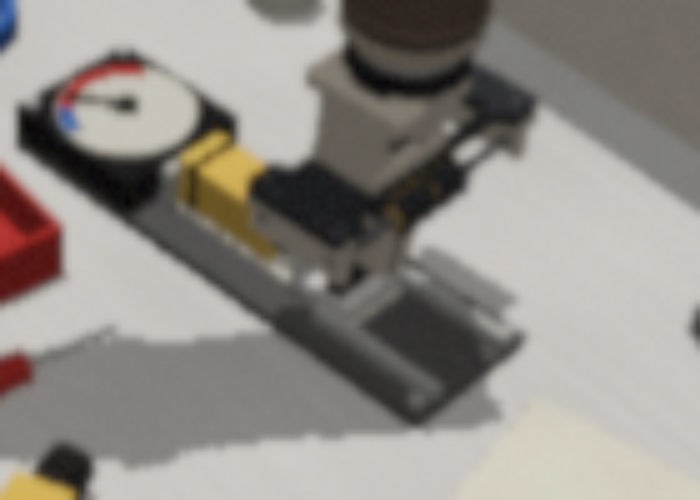

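The pointer is now in the red, at about (85,98). I'll back off slowly so the slide springs back.

Call:
{"method": "play_rows", "body": {
  "rows": [
    [[0,0.02,0],[0,0,0],-1],
    [[0,0.04,0],[0,0,0],-1],
    [[0,0.06,0],[0,0,0],-1],
    [[0,0.08,0],[0,0,0],-1],
    [[0,0.1,0],[0,0,0],-1],
    [[0,0.13,0],[0,0,0],-1],
    [[0,0.16,0],[0,0,0],-1],
    [[0,0.16,0],[0,0,0],-1]
  ]
}}

```text
clock: 12.6
position: [0.6537, -0.184, 0.0557]
ee_rot: [3.135, 0.177, -0.0]
force: [0.7, -0.0, 0.8]
width: 0.004
```

Call:
{"method": "play_rows", "body": {
  "rows": [
    [[0,0,-0.1],[0,0,0],-1],
    [[0,0,-0.2],[0,0,0],-1],
    [[0,0.1,-0.3],[0,0,0],-1],
    [[0,0.2,-0.3],[0,0,0],-1],
    [[0,0.3,-0.3],[0,0,0],-1],
    [[0,0.3,-0.3],[0,0,0],-1],
    [[0,0.3,-0.3],[0,0,0],-1]
  ]
}}

```text
clock: 13.3
position: [0.6699, -0.3333, 0.2053]
ee_rot: [3.135, 0.174, -0.001]
force: [0.5, 0.2, 0.2]
width: 0.005
```

```bash
python3 - <<'E'
from h import *
state()
o=grab("i")
s=o["side"][0][:,:,::-1][150:250,250:390];t=o["top"][0][:,:,::-1][90:170,190:340]
cv2.imwrite("pics/i_s.png",cv2.resize(s,None,fx=5,fy=5))
cv2.imwrite("pics/i_t.png",cv2.resize(t,None,fx=5,fy=5,interpolation=cv2.INTER_CUBIC))
E
```

```text
t 13.3 pos [ 0.6699 -0.3333  0.2053] xyaw 6.4 z [-0.001 -0.001 -1.   ] w 0.005 F [0.5 0.2 0.2] q [ 0.02  0.74  0.72  1.29 -0.48  1.28  0.85]
```

View pics/i_t.png

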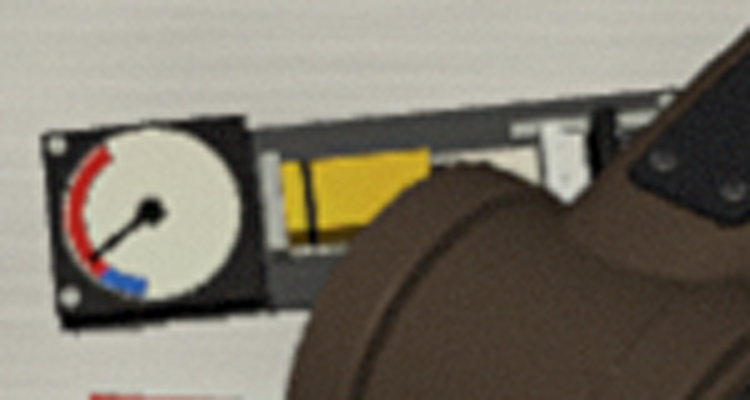

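View pics/i_s.png

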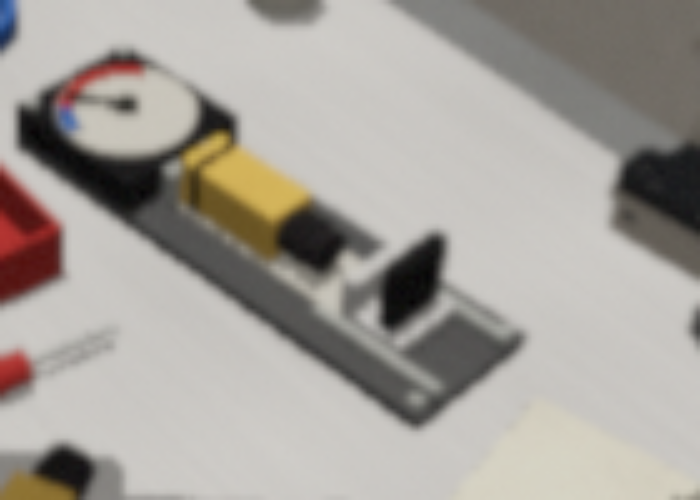

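The slide is back open. The pointer, from pivot (151,211) to tip (93,260) in the top crop, stands about 0.98 rad clockwise from gauge +y, so the strut is firm and goes in the red bin. Before the tilted regrasp I'll fit a quick kinematic model from the logged poses, to see which tool tilts can be reached.

```bash
cat > kin.py <<'E'
import numpy as np, itertools
from scipy.spatial.transform import Rotation as Ro
from scipy.optimize import least_squares
D=[([-1.41957882,0.43514882,0.02498535,1.57395921,-0.01161229,1.134011,-0.07511106],[.15688,.60455,.23404],75.5),
([-0.81,0.18,0.34,1.92,-0.07,1.06,0.52],[0.4393,0.1903,0.2491],55.1),
([0.01,0.39,0.56,1.97,-0.27,0.85,1.58],[0.4451,-0.2646,0.1482],49.9),
([0.07,0.51,0.48,2.04,-0.37,0.67,1.68],[0.4467,-0.2617,0.0643],50.3),
([0.14,0.59,0.42,2.06,-0.43,0.57,1.74],[0.4455,-0.2706,0.016],50.3),
([-0.53,0.62,0.72,1.71,-0.48,0.99,0.48],[0.6317,-0.0119,0.1353],6.5),
([-0.47,0.75,0.63,1.77,-0.58,0.82,0.56],[0.6359,-0.0084,0.0329],6.6),
([-0.25,0.67,0.71,1.59,-0.48,1.07,0.71],[0.651,-0.1704,0.1451],6.8),
([-0.2,0.77,0.65,1.64,-0.56,0.92,0.77],[0.654,-0.1776,0.0559],6.7),
([0.02,0.74,0.72,1.29,-0.48,1.28,0.85],[0.6699,-0.3333,0.2053],6.4)]
def fk(q,P,S,full=False):
    R=Ro.from_euler('z',P[0]); p=np.array([0,0,0.]); k=1
    for i in range(7):
        R=R*(Ro.from_euler('z',S[i]*q[i]+(P[-1] if i==6 else 0)) if i%2==0 else Ro.from_euler('y',S[i]*q[i]))
        off=np.array(P[1+2*i:3+2*i]); p=p+R.apply([off[0],0,off[1]])
    return p,R
def down(y):
    c,s=np.cos(np.radians(y)),np.sin(np.radians(y)); return Ro.from_matrix([[c,s,0],[s,-c,0],[0,0,-1.]])
def res(P,S,reg=.003):
    e=[]
    for q,p,y in D:
        a,R=fk(q,P,S); e+=list(a-p)+list((R.inv()*down(y)).as_rotvec()*.2)
    return np.r_[e,reg*(np.array(P[1:-1]))]
if __name__=="__main__":
    best=[]
    for s in itertools.product([1,-1],repeat=4):
        for y7 in (0,np.pi):
            S=[s[0],1,s[1],1,s[2],1,s[3]]
            r=least_squares(res,[0]+[0,.33,0,.2,0,.2,0,.2,0,.2,0,.1,0,.1]+[y7],args=(S,))
            best.append((r.cost,S,r.x))
    best.sort(key=lambda b:b[0])
    for b in best[:3]: print(b[0],b[1],np.round(b[2],3))
    x,S=best[0][2],best[0][1]; print(np.round(res(x,S)[:60].reshape(-1,6),3)); np.savez("kin.npz",x=x,S=S)
E
python3 kin.py
```

```text
0.00015405607153008076 [-1, 1, -1, 1, -1, 1, -1] [-0.085 -0.022 -0.309 -0.     0.269 -0.032  0.269 -0.091  0.214  0.082
  0.214 -0.065 -0.112 -0.007 -0.112  3.056]
0.0001540560715302981 [-1, 1, -1, 1, -1, 1, -1] [-0.085 -0.022 -0.309 -0.     0.269 -0.032  0.269 -0.091  0.214  0.082
  0.214 -0.065 -0.112 -0.007 -0.112  3.056]
0.061441836067697264 [-1, 1, 1, 1, 1, 1, -1] [-0.173  0.264 -0.172  0.56   0.23  -0.682  0.23   0.225  0.214 -0.292
  0.214  0.174 -0.048 -0.021 -0.048 -1.958]
[[ 0.     0.002  0.009  0.     0.    -0.   ]
 [-0.003  0.002 -0.004 -0.001  0.001 -0.   ]
 [-0.001 -0.002 -0.002  0.001  0.    -0.001]
 [ 0.004  0.002  0.002  0.001  0.     0.002]
 [ 0.004  0.002  0.003  0.001  0.    -0.   ]
 [-0.004  0.    -0.003 -0.    -0.001  0.   ]
 [ 0.001  0.002 -0.005  0.     0.001  0.001]
 [-0.002 -0.004 -0.003 -0.001  0.001  0.   ]
 [-0.002 -0.003  0.002  0.    -0.001 -0.001]
 [-0.    -0.001  0.001  0.001 -0.    -0.   ]]
```

```bash
python3 - <<'E'
from h import *
f=lambda c:[(190+(x+.5)/5-.5,90+(y+.5)/5-.5) for x,y in c]
t=onplane("top",f([(283,163),(290,234),(430,150)]),.055)[:,:2]
g=lambda c:[(250+(x+.5)/5-.5,150+(y+.5)/5-.5) for x,y in c]
s=onplane("side",g([(181,153),(222,132),(312,192),(275,222)]),.055)[:,:2]
u=np.array([np.cos(np.radians(96.6)),np.sin(np.radians(96.6))]);v=np.array([-u[1],u[0]]);G=np.array([.637,-.027])
for n,a in (("top",t),("side",s)): print(n,np.round(a,4),"gauge",np.round(np.c_[(a-G)@u,(a-G)@v],4))
gx=.012
P=G+(gx+.0055)*u
print(P)
plan([*P,.15],down(6.6,30)); plan([*P,.15],down(6.6,0))
E
```

```text
top [[ 0.6473  0.0472]
 [ 0.606   0.0428]
 [ 0.6558 -0.0356]] gauge [[ 0.0725 -0.0188]
 [ 0.0729  0.0228]
 [-0.0107 -0.0177]]
side [[ 0.6122  0.0482]
 [ 0.6488  0.0489]
 [ 0.6564 -0.0344]
 [ 0.6172 -0.0423]] gauge [[ 0.0776  0.016 ]
 [ 0.074  -0.0205]
 [-0.0096 -0.0184]
 [-0.0129  0.0214]]
[ 0.6349886  -0.00961598]
shift [ 0.001 -0.642  0.111] turn [0.498 0.001 0.   ] rows>= 6.5
shift [ 0.001 -0.642  0.111] turn [-0.002  0.     0.001] rows>= 6.5
```

Call:
{"method": "play_rows", "body": {
  "rows": [
    [[0,-0.1,0.07],[0.05,0,0],0.5],
    [[0,-0.2,0.07],[0.15,0,0],0.5],
    [[0,-0.3,0.07],[0.25,0,0],0.5],
    [[0,-0.4,0.07],[0.35,0,0],0.5],
    [[0,-0.5,0.07],[0.45,0,0],0.5],
    [[0,-0.6,0.07],[0.5,0,0],0.5],
    [[0,-0.638,0.07],[0.5,0,0],0.5],
    [[0,-0.638,0.07],[0.5,0,0],0.5],
    [[0,-0.638,0.07],[0.5,0,0],0.5]
  ]
}}

```text
clock: 14.3
position: [0.6342, -0.0097, 0.1707]
ee_rot: [-2.613, -0.157, 0.042]
force: [0.2, -1.2, 0.2]
width: 0.725
```

```bash
python3 - <<'E'
from h import *
state(); print(arm.observe()["ee_rot"])
plan([.635,-.0116,.08],down(6.6,30))
plan([.635,-.0116,.031],down(6.6,30))
E
```

```text
t 14.3 pos [ 0.6342 -0.0097  0.1707] xyaw 6.9 z [-0.06   0.497 -0.866] w 0.725 F [ 0.2 -1.2  0.2] q [-0.1   0.66  0.49  1.57 -0.78  1.34  0.79]
[-2.61300251 -0.15663314  0.04209855]
shift [0.001 0.094 0.155] turn [-0.001  0.002  0.004] rows>= 1.8
shift [0.001 0.143 0.24 ] turn [-0.001  0.002  0.004] rows>= 2.8
```

Tilt 30° was reached easily. I'll refit with this point and check which standing approach, at tilt -60 over the red bin, can be reached.

```bash
cat > ik.py <<'E'
import numpy as np
from kin import *
T=[([-0.1,0.66,0.49,1.57,-0.78,1.34,0.79],[0.6342,-0.0097,0.1707],[-2.61300251,-0.15663314,0.04209855])]
S=[-1,1,-1,1,-1,1,-1]
def res2(P):
    e=res(P,S,.001)
    for q,p,r in T:
        a,R=fk(q,P,S); e=np.r_[e,a-p,(R.inv()*Ro.from_rotvec(r)).as_rotvec()*.2]
    return e
r=least_squares(res2,[-.085]+[0,.33,0,.2,0,.2,0,.2,0,.2,0,.1,0,.1]+[3.05]); P=r.x
print(r.cost,np.round(P,3)); np.savez("kin2.npz",P=P)
lo=np.array([-2.62,-.44,-1.27,.08,-1.32,.12,-2.74]);hi=np.array([2.62,2.09,1.32,2.57,4.46,2,2.74])
def ik(pos,R,q0):
    rng=np.random.default_rng(0);b=None
    for k in range(8):
        s=np.clip(q0 if k==0 else q0+rng.normal(0,.5,7),lo+.03,hi-.03)
        def f(q):
            a,r=fk(q,P,S); return np.r_[(a-pos)*5,(r.inv()*R).as_rotvec(),.003*(q-q0)]
        o=least_squares(f,s,bounds=(lo+.02,hi-.02))
        if b is None or o.cost<b.cost:b=o
    a,r=fk(b.x,P,S); return b.x,np.linalg.norm(a-pos),np.degrees(np.linalg.norm((r.inv()*R).as_rotvec()))
def tilt(yaw,t): return down(yaw)*Ro.from_rotvec([np.radians(t),0,0])
q0=np.array(T[0][0])
if __name__=="__main__":
  for y in (-80,-50,-25,6.6,35,60,80,100):
    for z in (.25,.09):
      q,e,a=ik(np.array([.457,.101,z]),tilt(y,-60),q0); print(y,z,np.round(q,2),"err",round(e,4),round(a,1))
E
python3 ik.py
```

```text
0.0004680007184065479 [-0.08  -0.     0.253 -0.005  0.278 -0.02   0.278 -0.03   0.214  0.012
  0.214 -0.026  0.18  -0.005  0.18   3.063]
-80 0.25 [-0.22  0.75 -0.09  1.36  0.    1.98 -1.72] err 0.0114 5.9
-80 0.09 [-0.72  1.19  0.94  1.36 -0.41  1.98 -1.04] err 0.0 0.0
-50 0.25 [-1.04  1.14  1.3   1.36 -0.17  1.97 -0.52] err 0.0 0.0
-50 0.09 [-1.02  1.29  1.18  1.43 -0.32  1.8  -0.63] err 0.0 0.0
-25 0.25 [-1.28  1.08  1.3   1.54 -0.05  1.65 -0.39] err 0.0 0.0
-25 0.09 [-1.27  1.3   1.24  1.61 -0.26  1.5  -0.41] err 0.0 0.0
6.6 0.25 [-1.6   0.95  1.3   1.86  0.14  1.18 -0.31] err 0.0 0.0
6.6 0.09 [-1.58  1.29  1.3   1.93 -0.23  1.   -0.17] err 0.0 0.0
35 0.25 [-1.21  0.37  0.28  2.16  0.98  1.23 -0.98] err 0.0 0.0
35 0.09 [-1.79  1.25  1.3   2.27 -0.28  0.43  0.07] err 0.0 0.0
60 0.25 [-0.88  0.17 -0.15  2.44  1.37  1.1  -1.05] err 0.0 0.0
60 0.09 [-0.72  0.64 -0.4   2.54  1.65  1.28 -1.64] err 0.0 0.0
80 0.25 [-0.87  0.   -0.    2.55  1.65  0.8  -0.89] err 0.0089 4.5
80 0.09 [-1.75  1.    1.19  2.55  3.02  0.29 -2.72] err 0.0222 11.4
100 0.25 [ 0.1  -0.15 -0.41  2.55  3.05  0.16 -1.65] err 0.0169 8.7
100 0.09 [-0.87  0.31  0.49  2.55  3.    0.35 -1.73] err 0.0405 20.7
```

```bash
python3 - <<'E'
from ik import *
q,e,a=ik(np.array([.635,-.011,.031]),tilt(6.6,40),q0);print(np.round(q,2),e,a)
for y in (-25,6.6,35):
    for z in (.25,.09):
      q,e,a=ik(np.array([.457,.101,z]),tilt(y,-50),q0); print(y,z,np.round(q,2),"err",round(e,4),round(a,1))
E
python3 - <<'E'
from h import *
# grasp at gauge x .010, z .040 ; TCP = grasp + 11mm toolz
u=np.array([np.cos(np.radians(96.6)),np.sin(np.radians(96.6))]);G=np.array([.637,-.027])
s,c=np.sin(np.radians(40)),np.cos(np.radians(40))
for h in (.09,.040):
    P=[*(G+(.010+.011*s)*u),h-.011*c]; print(P); plan(P,down(6.6,40))
E
```

```text
0.0004680007184065479 [-0.08  -0.     0.253 -0.005  0.278 -0.02   0.278 -0.03   0.214  0.012
  0.214 -0.026  0.18  -0.005  0.18   3.063]
[ 0.04  0.88  0.39  1.6  -0.91  1.33  1.  ] 2.636994526055288e-07 0.00021711734308933956
-25 0.25 [-1.29  0.97  1.3   1.58 -0.11  1.59 -0.4 ] err 0.0 0.0
-25 0.09 [-1.28  1.2   1.26  1.69 -0.33  1.41 -0.38] err 0.0 0.0
6.6 0.25 [-1.59  0.82  1.3   1.87  0.09  1.16 -0.26] err 0.0 0.0
6.6 0.09 [-1.55  1.16  1.3   1.97 -0.3   0.95 -0.09] err 0.0 0.0
35 0.25 [-1.1   0.27  0.22  2.13  0.9   1.15 -0.82] err 0.0 0.0
35 0.09 [-1.73  1.08  1.3   2.28 -0.36  0.42  0.25] err 0.0 0.0
[np.float64(0.6350379465565469), np.float64(-0.010042467583188192), np.float64(0.08157351112569124)]
shift [0.002 0.09  0.154] turn [0.166 0.003 0.004] rows>= 1.8
[np.float64(0.6350379465565469), np.float64(-0.010042467583188192), np.float64(0.03157351112569124)]
shift [0.002 0.14  0.24 ] turn [0.166 0.003 0.004] rows>= 2.8
```

Call:
{"method": "play_rows", "body": {
  "rows": [
    [[0,0.03,0.05],[0.08,0,0],0.5],
    [[0.001,0.06,0.1],[0.166,0.003,0.004],0.5],
    [[0.001,0.09,0.154],[0.166,0.003,0.004],0.5],
    [[0.001,0.09,0.154],[0.166,0.003,0.004],0.5],
    [[0.001,0.09,0.154],[0.166,0.003,0.004],0.5]
  ]
}}

```text
clock: 14.8
position: [0.6352, -0.013, 0.0818]
ee_rot: [-2.441, -0.135, 0.05]
force: [0.2, 0.1, 0.5]
width: 0.749
```

```bash
python3 - <<'E'
from h import *
state()
plan([.635,-.010,.0315],down(6.6,40))
o=grab("j")
s=o["side"][0][:,:,::-1][150:250,250:390]
cv2.imwrite("pics/j_c.png",cv2.resize(s,None,fx=5,fy=5))
E
```

```text
t 14.8 pos [ 0.6352 -0.013   0.0818] xyaw 6.3 z [-0.071  0.638 -0.766] w 0.749 F [0.2 0.1 0.5] q [ 0.04  0.83  0.39  1.58 -0.92  1.35  0.97]
shift [0.    0.06  0.081] turn [ 0.001 -0.003 -0.004] rows>= 1.0
```

View pics/j_c.png

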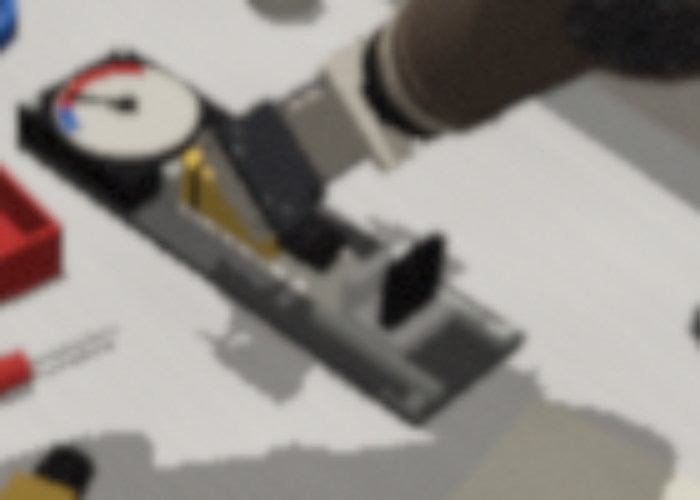

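The tilted gripper straddles the sleeve and clears the post and jaw. I'll descend and grip.

Call:
{"method": "play_rows", "body": {
  "rows": [
    [[0,0.02,0.027],[0,0,0],0.5],
    [[0,0.04,0.054],[0,0,0],0.5],
    [[0,0.059,0.08],[0,0,0],0.5],
    [[0,0.059,0.08],[0,0,0],0.5],
    [[0,0.059,0.08],[0,0,0],0.5]
  ]
}}

```text
clock: 15.4
position: [0.6344, -0.0097, 0.0311]
ee_rot: [-2.441, -0.135, 0.051]
force: [-0.4, 0.2, 0.4]
width: 0.749
```

Call:
{"method": "play_rows", "body": {
  "newtons": 30,
  "rows": [
    [[0,0,0],[0,0,0],-0.5],
    [[0,0,0],[0,0,0],-0.5],
    [[0,0,0],[0,0,0],-0.5],
    [[0,0,0],[0,0,0],-0.5],
    [[0,0,0],[0,0,0],-0.5],
    [[0,0,0],[0,0,0],-0.5]
  ]
}}

```text
clock: 16.0
position: [0.635, -0.0099, 0.032]
ee_rot: [-2.441, -0.135, 0.048]
force: [-0.4, -1.2, 2.5]
width: 0.435
```

```bash
python3 - <<'E'
from h import *
state()
P=arm.observe()["position"]; print(P)
plan(P+[0,-.03,.14],down(6.6,40))
E
```

```text
t 16.0 pos [ 0.635  -0.0099  0.032 ] xyaw 6.3 z [-0.07   0.638 -0.766] w 0.435 F [-0.4 -1.2  2.5] q [ 0.05  0.89  0.37  1.6  -0.95  1.29  1.02]
[ 0.63496727 -0.00992122  0.03204691]
shift [-0.006 -0.134 -0.253] turn [ 0.001 -0.003 -0.003] rows>= 2.9
```

Call:
{"method": "play_rows", "body": {
  "rows": [
    [[0,-0.026,-0.031],[0,0,0],-0.5],
    [[0,-0.06,-0.07],[0,0,0],-0.5],
    [[0,-0.1,-0.13],[0,0,0],-0.5],
    [[-0.006,-0.134,-0.2],[0,0,0],-0.5],
    [[-0.006,-0.134,-0.253],[0,0,0],-0.5],
    [[-0.006,-0.134,-0.253],[0,0,0],-0.5]
  ]
}}

```text
clock: 16.6
position: [0.6364, -0.0434, 0.1759]
ee_rot: [-2.445, -0.134, 0.041]
force: [1.1, -0.9, -2.3]
width: 0.433
```

```bash
python3 - <<'E'
from h import *
state()
plan([.55,.0,.28],down(6.6,-10)); 
o=grab("k")
s=o["side"][0][:,:,::-1][100:250,200:390]
cv2.imwrite("pics/k_c.png",cv2.resize(s,None,fx=4,fy=4))
E
```

```text
t 16.6 pos [ 0.6364 -0.0434  0.1759] xyaw 6.2 z [-0.064  0.636 -0.769] w 0.433 F [ 1.1 -0.9 -2.3] q [ 0.06  0.73  0.43  1.5  -0.86  1.49  0.88]
shift [-0.161 -0.214 -0.094] turn [-0.828 -0.007 -0.006] rows>= 5.8
```

View pics/k_c.png

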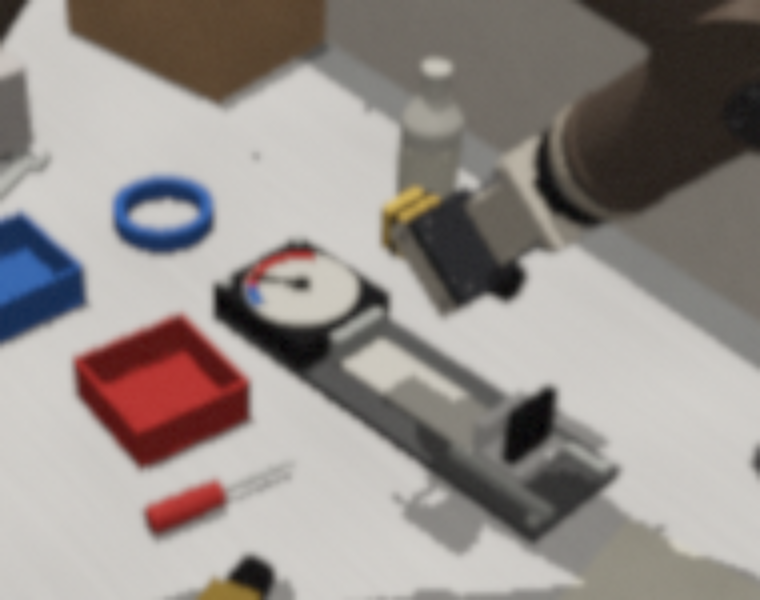

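The strut is lifted, the pointer stays in the red and the slide is open. I'll reorient in free air.

Call:
{"method": "play_rows", "body": {
  "rows": [
    [[-0.03,-0.04,-0.02],[-0.14,0,0],-0.5],
    [[-0.05,-0.07,-0.03],[-0.28,0,0],-0.5],
    [[-0.08,-0.11,-0.05],[-0.42,0,0],-0.5],
    [[-0.11,-0.15,-0.07],[-0.56,0,0],-0.5],
    [[-0.14,-0.19,-0.08],[-0.7,0,0],-0.5],
    [[-0.16,-0.214,-0.094],[-0.828,-0.007,-0.006],-0.5],
    [[-0.16,-0.214,-0.094],[-0.828,-0.007,-0.006],-0.5],
    [[-0.16,-0.214,-0.094],[-0.828,-0.007,-0.006],-0.5]
  ]
}}

```text
clock: 17.5
position: [0.5486, 0.0074, 0.2751]
ee_rot: [2.967, 0.189, 0.004]
force: [0.6, -0.9, -1.9]
width: 0.434
```

```bash
python3 - <<'E'
from h import *
state()
plan([.47,.10,.26],down(6.6,-50)); 
E
```

```text
t 17.5 pos [0.5486 0.0074 0.2751] xyaw 7.2 z [ 0.013 -0.167 -0.986] w 0.434 F [ 0.6 -0.9 -1.9] q [-0.8   0.33  0.77  1.76 -0.06  1.14  0.1 ]
shift [-0.132 -0.206 -0.003] turn [-0.672  0.001  0.013] rows>= 4.7
```

Call:
{"method": "play_rows", "body": {
  "rows": [
    [[-0.03,-0.04,0],[-0.13,0,0],-0.5],
    [[-0.05,-0.08,0],[-0.26,0,0],-0.5],
    [[-0.08,-0.12,0],[-0.39,0,0],-0.5],
    [[-0.1,-0.16,0],[-0.52,0,0],-0.5],
    [[-0.13,-0.206,0],[-0.672,0,0.013],-0.5],
    [[-0.13,-0.206,0],[-0.672,0,0.013],-0.5],
    [[-0.13,-0.206,0],[-0.672,0,0.013],-0.5],
    [[-0.13,-0.206,0],[-0.672,0,0.013],-0.5]
  ]
}}

```text
clock: 18.3
position: [0.4733, 0.0938, 0.2594]
ee_rot: [2.266, 0.116, 0.055]
force: [0.8, -1.2, -1.8]
width: 0.43
```

```bash
python3 - <<'E'
from h import *
state()
plan([.457,.101,.26],down(6.6,-50)); 
o=grab("l")
s=o["side"][0][:,:,::-1][60:260,170:370]
cv2.imwrite("pics/l_c.png",cv2.resize(s,None,fx=3,fy=3))
E
```

```text
t 18.3 pos [0.4733 0.0938 0.2594] xyaw 5.9 z [ 0.079 -0.762 -0.643] w 0.43 F [ 0.8 -1.2 -1.8] q [-1.36  0.59  0.86  1.86  0.36  1.28 -0.58]
shift [-0.031 -0.01  -0.014] turn [ 0.     0.009 -0.008] rows>= 0.4
```

View pics/l_c.png

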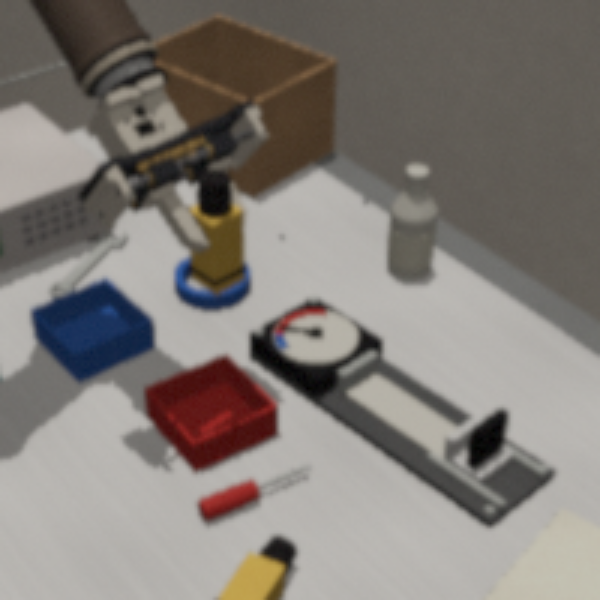

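View pics/l_top.png

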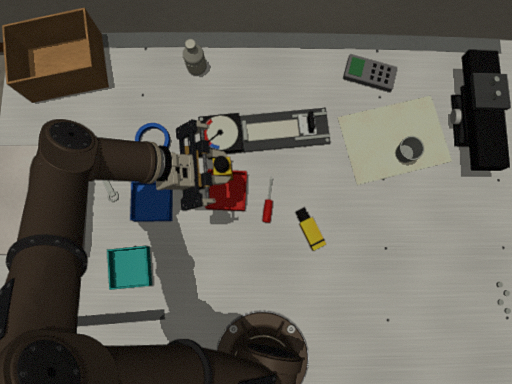

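```bash
python3 - <<'E'
from h import *
t=np.load("pics/l_top.npz")["p"][:,:,::-1][140:215,195:255];cv2.imwrite("pics/l_t.png",cv2.resize(t,None,fx=8,fy=8,interpolation=cv2.INTER_CUBIC))
for z in (.288,.323): print(onplane("top",[(221.,160.),(221,165)],z))
o=arm.observe();r=Ro.from_rotvec(o["ee_rot"]).as_matrix();g=o["position"]-.011*r[:,2]; print("strut pred",g-.0054*np.array([-.11,.99,0])-[0,0,.0033])
plan([.458,.0985,.13],down(6.6,-50));plan([.458,.0985,.0612],down(6.6,-50))
E
```

```text
[[0.48421074 0.0974775  0.288     ]
 [0.47271836 0.09723772 0.288     ]]
[[0.4761701  0.09473117 0.323     ]
 [0.46508008 0.09449979 0.323     ]]
strut pred [0.4732548  0.09659506 0.26372714]
shift [-0.03  -0.207  0.157] turn [-0.001  0.008 -0.01 ] rows>= 2.6
shift [-0.031 -0.312  0.246] turn [-0.001  0.008 -0.01 ] rows>= 4.0
```

View pics/l_t.png

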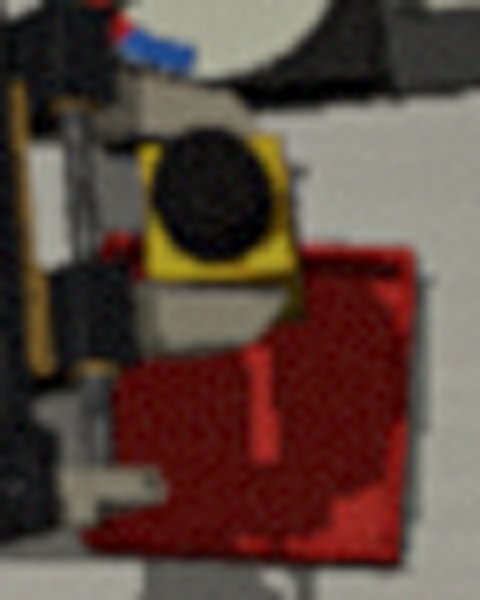

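The strut is upright, held in line with the red bin, and its nose at (221,164) matches the predicted position to within 6 mm. I'll lower it.

Call:
{"method": "play_rows", "body": {
  "rows": [
    [[-0.03,-0.03,-0.01],[0,0.004,-0.005],-0.5],
    [[-0.03,-0.08,0.04],[0,0.008,-0.01],-0.5],
    [[-0.03,-0.14,0.09],[0,0.008,-0.01],-0.5],
    [[-0.03,-0.207,0.157],[0,0.008,-0.01],-0.5],
    [[-0.03,-0.207,0.157],[0,0.008,-0.01],-0.5],
    [[-0.03,-0.207,0.157],[0,0.008,-0.01],-0.5]
  ]
}}

```text
clock: 19.0
position: [0.4583, 0.0992, 0.1312]
ee_rot: [2.264, 0.133, 0.061]
force: [-0.2, 0.0, -1.9]
width: 0.433
```

```bash
python3 - <<'E'
from h import *
state()
plan([.458,.0985,.068],down(6.6,-50));plan([.458,.0985,.0612],down(6.6,-50))
o=grab("m")
s=o["side"][0][:,:,::-1][90:240,170:370]
cv2.imwrite("pics/m_c.png",cv2.resize(s,None,fx=4,fy=4,interpolation=cv2.INTER_CUBIC))
E
```

```text
t 19.0 pos [0.4583 0.0992 0.1312] xyaw 6.7 z [ 0.089 -0.762 -0.642] w 0.433 F [-0.2  0.  -1.9] q [-1.32  0.77  0.77  1.97  0.29  1.05 -0.68]
shift [-0.001 -0.096  0.082] turn [ 0.001 -0.001  0.002] rows>= 1.3
shift [-0.001 -0.107  0.091] turn [ 0.001 -0.001  0.002] rows>= 1.4
```

View pics/m_c.png

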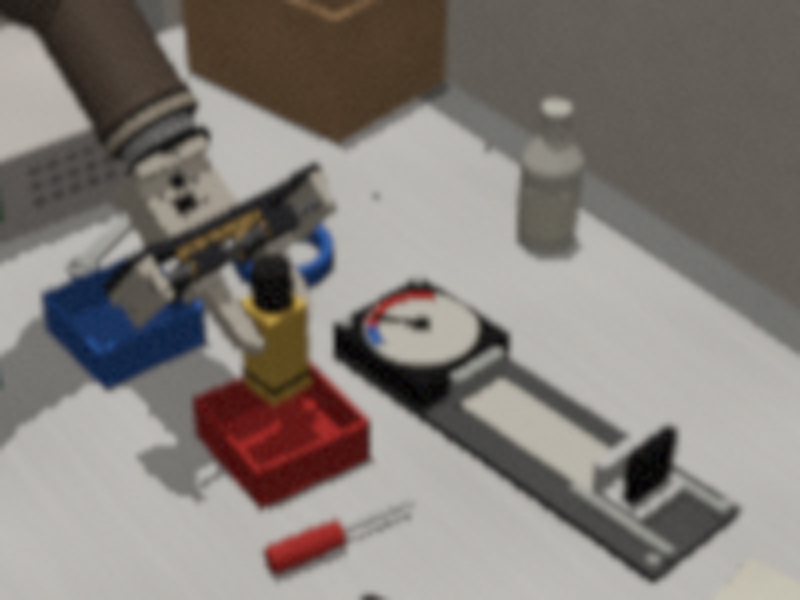

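View pics/m_top.png

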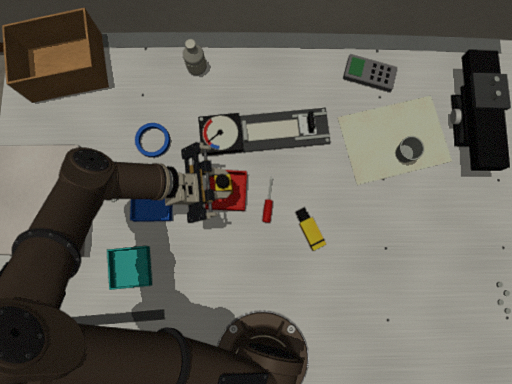

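Call:
{"method": "play_rows", "body": {
  "rows": [
    [[0,-0.03,0.026],[0,0,0],-0.5],
    [[0,-0.06,0.052],[0,0,0],-0.5],
    [[0,-0.085,0.073],[0,0,0],-0.5],
    [[0,-0.096,0.082],[0,0,0],-0.5],
    [[0,-0.1,0.085],[0,0,0],-0.5],
    [[0,-0.1,0.085],[0,0,0],-0.5],
    [[0,-0.1,0.085],[0,0,0],-0.5]
  ]
}}

```text
clock: 19.8
position: [0.4581, 0.1002, 0.0647]
ee_rot: [2.265, 0.136, 0.063]
force: [-0.3, 0.1, -2.6]
width: 0.434
```

```bash
python3 - <<'E'
from h import *
state()
plan([.458,.0985,.0612],down(6.6,-50))
E
```

```text
t 19.8 pos [0.4581 0.1002 0.0647] xyaw 6.9 z [ 0.091 -0.761 -0.642] w 0.434 F [-0.3  0.1 -2.6] q [-1.29  0.88  0.71  1.99  0.24  0.93 -0.72]
shift [-0.001 -0.003  0.007] turn [ 0.    -0.003  0.003] rows>= 0.1
```

Call:
{"method": "play_rows", "body": {
  "rows": [
    [[0,-0.0015,0.0013],[0,0,0],-0.5],
    [[0,-0.003,0.0026],[0,0,0],-0.5],
    [[0,-0.003,0.0026],[0,0,0],-0.5]
  ]
}}

```text
clock: 20.1
position: [0.458, 0.1002, 0.0629]
ee_rot: [2.264, 0.136, 0.063]
force: [-1.9, 4.0, 7.3]
width: 0.435
```

Call:
{"method": "play_rows", "body": {
  "rows": [
    [[0,-0.0015,0.0013],[0,0,0],-0.5],
    [[0,-0.0023,0.002],[0,0,0],-0.5],
    [[0,-0.0023,0.002],[0,0,0],-0.5]
  ]
}}

```text
clock: 20.4
position: [0.4581, 0.1002, 0.0628]
ee_rot: [2.263, 0.136, 0.063]
force: [-7.8, 9.6, 25.5]
width: 0.433
```

It touched the floor at TCP z 0.063, where 0.061 was predicted. I'll ease off the load and look before releasing.

Call:
{"method": "play_rows", "body": {
  "rows": [
    [[0,0.0025,-0.0021],[0,0,0],-0.5],
    [[0,0.0025,-0.0021],[0,0,0],-0.5],
    [[0,0.0025,-0.0021],[0,0,0],-0.5]
  ]
}}

```text
clock: 20.7
position: [0.4581, 0.1003, 0.0629]
ee_rot: [2.265, 0.136, 0.063]
force: [-3.2, 5.2, 10.0]
width: 0.44
```

```bash
python3 - <<'E'
from h import *
state()
o=grab("n")
s=o["side"][0][:,:,::-1][130:220,200:300]; t=o["top"][0][:,:,::-1][150:220,180:260]
cv2.imwrite("pics/n_c.png",np.hstack([cv2.resize(s,(400,360),interpolation=cv2.INTER_CUBIC),cv2.resize(t,(400,360),interpolation=cv2.INTER_CUBIC)]))
E
```

```text
t 20.7 pos [0.4581 0.1003 0.0629] xyaw 6.9 z [ 0.091 -0.761 -0.642] w 0.44 F [-3.2  5.2 10. ] q [-1.29  0.88  0.71  1.99  0.24  0.93 -0.73]
```

View pics/n_c.png

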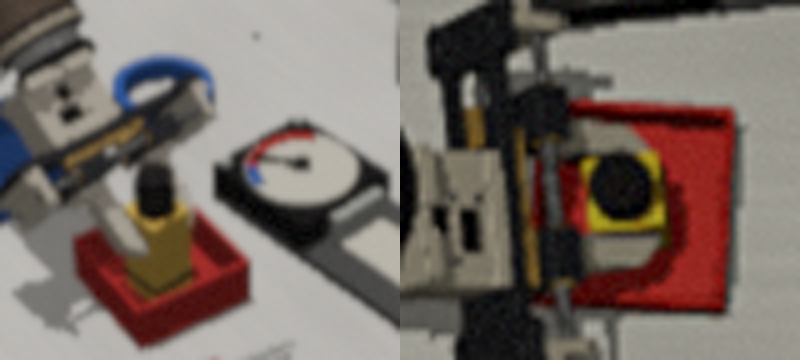

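The strut stands upright near the middle of the red bin. I'll release with a small opening, then retreat along the tool axis.

Call:
{"method": "play_rows", "body": {
  "rows": [
    [[0,0,0],[0,0,0],-0.05],
    [[0,0,0],[0,0,0],0],
    [[0,0,0],[0,0,0],0.15],
    [[0,0,0],[0,0,0],0.25],
    [[0,0,0],[0,0,0],0.25],
    [[0,0,0],[0,0,0],0.25]
  ]
}}

```text
clock: 21.4
position: [0.4578, 0.1, 0.0621]
ee_rot: [2.265, 0.136, 0.062]
force: [-0.8, -0.0, -0.7]
width: 0.626
```

Call:
{"method": "play_rows", "body": {
  "rows": [
    [[0,0,-0.02],[0,0,0],0.25],
    [[0,0,-0.05],[0,0,0],0.25],
    [[0,0,-0.1],[0,0,0],0.25],
    [[0,0.0,-0.16],[0,0,0],0.25],
    [[0,0.0,-0.24],[0,0,0],0.25],
    [[0,0.0,-0.3],[0,0,0],0.25],
    [[0,0.0,-0.3],[0,0,0],0.25],
    [[0,0.0,-0.3],[0,0,0],0.25]
  ]
}}

```text
clock: 22.2
position: [0.4441, 0.215, 0.1587]
ee_rot: [2.266, 0.138, 0.063]
force: [-1.1, -1.1, -0.4]
width: 0.625
```

```bash
python3 - <<'E'
from h import *
state()
o=grab("p")
s=o["side"][0][:,:,::-1][100:270,180:340]; t=o["top"][0][:,:,::-1][90:230,180:340]
cv2.imwrite("pics/p_c.png",np.hstack([cv2.resize(s,(400,425),interpolation=cv2.INTER_CUBIC),cv2.copyMakeBorder(cv2.resize(t,(400,350),interpolation=cv2.INTER_CUBIC),0,75,0,0,0)]))
E
```

```text
t 22.2 pos [0.4441 0.215  0.1587] xyaw 6.9 z [ 0.092 -0.76  -0.643] w 0.625 F [-1.1 -1.1 -0.4] q [-1.41  0.79  0.73  1.77  0.21  1.28 -0.7 ]
```

View pics/p_c.png

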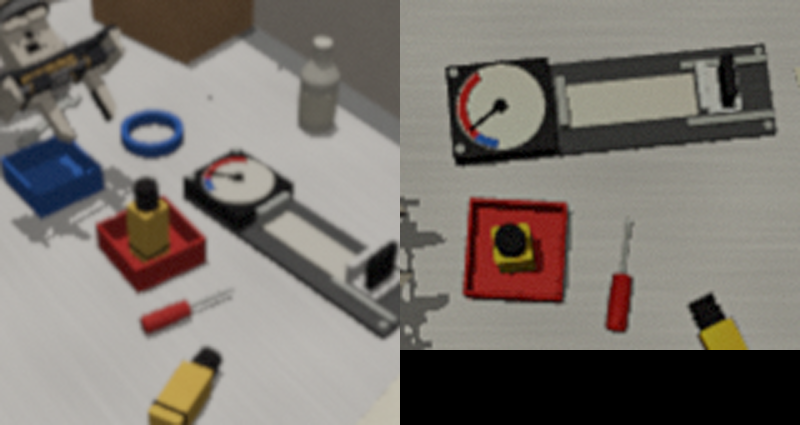

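The strut stands free in the red bin, with its nose at (511,240) in the crop. I'll run a last numeric check against the bin centre, the slide and the bystanders.

```bash
python3 - <<'E'
from h import *
A=np.load("pics/a_top.npz")["p"];B=np.load("pics/p_top.npz")["p"]
print("nose",onplane("top",[(180+111/2.5,90+240/2.5)],.125))
def c(p,lo,hi,zp,box):
    h=cv2.inRange(cv2.cvtColor(p,cv2.COLOR_RGB2HSV),lo,hi);m=np.zeros_like(h);x0,x1,y0,y1=box;m[y0:y1,x0:x1]=h[y0:y1,x0:x1]
    k=np.argwhere(m)[:,::-1].astype(np.float32); return onplane("top",[k.mean(0)],zp)[0,:2].round(4),len(k)
print("sleeve top",c(B,(18,120,90),(35,255,255),.085,(200,250,165,215)))
for n,lo,hi,z,b in (("driver",(0,150,60),(8,255,255),.01,(255,285,175,230)),("tape",(108,130,50),(125,255,255),.02,(130,175,118,160)),("post",(0,0,0),(180,255,35),.08,(296,322,105,140))): print(n,c(A,lo,hi,z,b),c(B,lo,hi,z,b))
d=np.abs(A.astype(int)-B).sum(2)
print("diff cup",d[125:175,390:430].mean(),"wrench",d[145:205,92:120].mean())
S=np.load("pics/p_side.npz")["p"]
state()
E
```

```text
nose [[0.45277623 0.10004503 0.125     ]]
sleeve top (array([0.4515, 0.1011]), 72)
driver (array([ 0.4024, -0.0139]), 160) (array([ 0.4019, -0.0136]), 160)
tape (array([0.6064, 0.3201]), 325) (array([0.62  , 0.3202]), 251)
post (array([ 0.6442, -0.1317]), 126) (array([ 0.6436, -0.1318]), 117)
diff cup 19.9755 wrench 162.86428571428573
t 22.3 pos [0.4438 0.2133 0.1583] xyaw 6.8 z [ 0.09  -0.762 -0.642] w 0.622 F [-0.1  0.1 -0.7] q [-1.41  0.79  0.73  1.77  0.21  1.28 -0.7 ]
```

```bash
python3 -c "
from cell import arm
print(arm.sign_off())"
```

```text
the job is handed in; nothing more can be done
None
```

I squeezed the right-most yellow strut in the gauge, read it as firm, stood it nose up in the red bin and handed the job in at about 22 s. The hand-in gives no verdict, so what follows is from my own checks.

**Squeeze:** I pushed the slide until extra force no longer moved it: going from 21 to 34 N moved it only 0.2 mm. The pointer stopped at about 0.98 rad, well into the red. The slide then sprang back; its post is within 1 mm of where it started.

**Placing:** I gripped the strut again with the tool tilted 40°, turned it upright, lowered it until it touched the floor and let go. In the last pictures it stands free, about 6 mm from the centre of the red bin, with the gripper clear.

**Bystanders:** The screwdriver is within 1 mm of its start, and the picture around the cup looks unchanged.
- **Wrench:** the arm hid it in the last top view, so I could not check it.
- **Tape:** its colour blob came out 14 mm off, which I put down to the arm or its shadow covering part of it. It looks in place in the side view.

**Mismatches:** The floor contact came 2 mm higher than I predicted, and the strut's position above the bin was up to 6 mm off my estimate. Both are well inside the allowed range.

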